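Close the bench vent past its spring catch

ROBOT

A 6-joint arm with a two-finger parallel gripper is mounted at the origin on a cart in front of the work surface, level with it; the furniture and walls round the work are solid. World frame = base frame: x ahead of the robot, y to its left, z up, the work surface at z = 0. Lengths are in m, angles in rad, forces in N, time in s.
With the tool pointing down it reaches from about 0.3 to 0.875 m from the base axis. Payload 6.4 kg.
Tool frame: the origin (TCP) lies midway between the tips of the shut fingers; the grasp point (between the pads) lies 19 mm behind it (ctrl.pinch_z is the distance from the TCP to the grasp point, in m); z points along the fingers, y is the line along which they close (so a half turn about z gives the same grasp; the last joint's range is limited). The gripper opens to 85 mm and grips with 20 to 120 N. Pads are 22 mm wide; open, the fingers measure 114 mm over their backs; the gripper's body (76 mm by 85 mm) begins 54 mm behind the grasp point. The pads swing forward as they close: fully open they stand 13 mm farther back than shut.
Start: joints at [1.074, 0.181, 1.607, -0, 1.354, -0.206], TCP at [0.165, 0.551, 0.205] pointing down, gripper open.
Joint ranges: [-2.99, 2.99], [-0.89, 2.07], [0.3, 2.58], [-1.14, 4.28], [0, 2.63], [-3.12, 3.12]. Speed limits (rad/s): [2.57, 2.57, 3.01, 3.14, 3.14, 3.14].

INTERFACE

Orientations are given as a unit quaternion [w, x, y, z].
In Python, from bench import ctrl gives the robot as it stands.
- The arm moves only by the tool apply_moves, never from a script. Its argument "moves" is a list of rows, each an object with "jaw": the opening, from 0 (shut) to 1 (fully open); "offset": the shift along the tool's x, y, z in mm, a list of three; "rot": the turn, a rotation vector about the tool's x, y, z in degrees, a list of three. In form: [{"jaw": jaw, "offset": [dx, dy, dz], "rot": [ax, ay, az]}, ...]. A call has exactly 5 rows; each row shifts and turns the commanded pose from where the row before left it, along the tool's axes as they then stand; what a row does not reach is not made up. A row lasts 1/8 s, in which the tool goes at most 62.5 mm and 10.7 degrees, less where a joint would pass 70% of its speed; a pose out of reach is approached as far as the arm can. A call is refused whole if a number of a shift passes 62.5 or a number of a turn 10.7, either way. A call with a gripper value outside its range is refused whole. The fingers move at their own pace and stop on an object; the grip force is fixed at half the most. Time passes only in rows, so rows that do not move let the fingers close, or fill a call up. It gives the time, the measured TCP pose, the force, the opening and the grip force at its end, in the units of the state.
- ctrl.get_obs(): the state, without advancing time (a new reading comes with each control period).
- ctrl.camera(name): name is "scene" or "side" or "wrist"; returns (picture, depth): 384x512x3 uint8, red, green, blue; 384x512 float32, m along the optical axis (not along the pixel's ray), 0 where there is no reading.
- ctrl.camera_params(name): a dict with "K" (3x3 intrinsics, pixels), "cam_to_world" (4x4, takes a point from camera to world coordinates); the wrist camera has in their place "mount" (4x4, takes a point from camera to tool coordinates, whose origin is the TCP and whose axes are the flange's). Camera axes: x right, y down, z forward; pixel columns grow to the right and rows downward; lengths in m; the calibration is good to about 2 mm. A picture is of the moment at which its call begins: read the wrist's pose just before it. camera_params takes no time and is no camera call.
- ctrl.hand_in(): hands the job in; it is judged then, once.
Trained networks look in the newest picture that a camera, given by its name, has taken for a name from the list of things; names that differ only in an ending like _2 or _b are one class to them, and where a whole thing is asked for, a point or a joint stands for the part that bears it (a point fixed in the world has none). Each returns a list of dicts, best first, with "score" (0 to 1); they miss things now and then, are a little off and sometimes report something else, mostly with a low value. They report only what shows in the picture. A call takes as long as a camera call.
- ctrl.outline_of(camera, target): "region" (384x512 bool, what is visible of it) and "position" ([column, row] in pixels, amid what is visible of it).
The state is a dict: "time_s": time; "q": joint angles; "dq": joint speeds; "joint_efforts": joint torques, N m; "eef_pos": TCP position; "eef_rot": TCP orientation; "wrist_force": force on the tool from outside, world axes, zero at the start; "torque": the same for the moment, N m; "opening": opening from 0.0 (shut) to 1.0 (fully open); "grasp_force": force on a finger pad.
Only numpy, scipy, OpenCV 4.12 (cv2) and the standard library are available. Lean on these libraries where they do the work, as an engineer would, in place of code of your own. Each camera call takes 0.05 s, during which the arm holds its last target. There are 200 camera calls.

TASK

Close the bench vent with your fingertips: press the long spring release bar down behind the slide's push plate, and while holding it down push the slide by that plate along its rails, past the catch tooth, until it is fully home against its stop. Keep the bar pressed for a moment with the slide home, then let go so that the bar springs up and locks it. Grip and lift nothing, and leave the other things on the worktop where they are.

Things in the scene. Friction and masses are not known exactly. Their poses are not given: they have to be found in the camera images.
- vent: Bench vent: grey plate 240 x 140 x 12 mm fixed to the worktop, two aluminium rails (25 mm high, lower than the pressed bar), a round grilled opening 70 mm across at x = +70, y = 0 mm. Origin on the worktop; x runs level along the rails in the direction in which the slide closes, y to the left of that, z up. The plate spans x -120 to +120, y -50 to +90 mm.
- bar_top (a point): Middle of the flat top of the spring release bar: dark steel, 180 mm long along the vent's x (x -117.5 to +62.5 mm), 26 mm wide, centre line at the vent's y = +65 mm. Its top is 42 mm above the worktop when up; it goes straight down up to 10 mm wherever along it is pressed (spring 4 N at first, 7 N fully down). This point is at x = -27.5 mm.
- bar (a joint): How far the release bar is pressed down, m: 0 = up, 0.010 = fully down.
- tooth (a point): Top of the catch tooth, 52 mm above the worktop when up. As wide as the bar, it stands 10 mm above the bar's top at the vent's x = +48 to +56 mm and moves with it. It blocks the slide's fin and lets it pass once the bar is at least 6 mm down.
- push_face (a point): Centre of the slide's push plate, on its rear face (looking to the vent's -x), 67 mm above the worktop. Plate 44 mm wide (y), from 54 to 80 mm above the worktop, over the bar and clear of it; behind it the bar's top is free. It stands at the vent's x = -50 mm + the slide's joint value. The slide's bracket, 60 mm high, reaches 90 mm forward of this face.
- fin (a point): Lower edge of the slide's fin, middle, 46 mm above the worktop: a plate 8 mm thick that hangs under the bracket over the bar, 30 to 38 mm ahead of the push face; it meets the tooth.
- slide (a joint): Travel of the slide (steel blade 86 x 86 mm with a raised bracket over the bar) along the vent's x, m: 0 = fully open, 0.080 = fully home at its stop, opening covered. With the bar up the tooth stops it at 0.060; past 0.076 the tooth can spring up behind the fin and lock it. It moves with about 2 N and stays where left.
- tape_measure_mid (a point): Bystander: tape measure, 40x81x67 mm, standing or lying loose on the worktop; the point is 10 mm above the middle of its underside. To be left alone.
- elbow_mid (a point): Bystander: brass elbow fitting, 44x44x27 mm, standing or lying loose on the worktop; the point is 10 mm above the middle of its underside. To be left alone.
- spanner_mid (a point): Bystander: steel spanner, 44x202x11 mm, standing or lying loose on the worktop; the point is 10 mm above the middle of its underside. To be left alone.
- tape_black_mid (a point): Bystander: roll of black tape, 62x59x19 mm, standing or lying loose on the worktop; the point is 10 mm above the middle of its underside. To be left alone.
- tee_mid (a point): Bystander: brass tee fitting, 44x64x27 mm, standing or lying loose on the worktop; the point is 10 mm above the middle of its underside. To be left alone.
- paint_tin_mid (a point): Bystander: small paint tin, 77x77x76 mm, standing or lying loose on the worktop; the point is 10 mm above the middle of its underside. To be left alone.
- jar_mid (a point): Bystander: glass jar with lid, 71x72x102 mm, standing or lying loose on the worktop; the point is 10 mm above the middle of its underside. To be left alone.

How it is judged:
By the outcome, as a careful person would: the job done as asked, in the order asked, and still so for the second after the job is handed in, with the robot touching nothing.
It also fails if it takes over 35 s, if anything falls off the work surface, if the arm or the gripper's body presses on something with over 40 N, if the wrist force passes 120 N, or if a joint passes its speed limit or range.

## Working session

There is one attempt and no reset: what is moved stays moved. The work goes in short steps, Python scripts to look and compute and a tool call to move; the robot and the scene stay as the last step left them, time stands still between calls to the robot, and variables do not carry over. Pictures are saved under pics/ and viewed, at most 10 in all, crops included, and the job is handed in when it is done.

Besides the shell and the picture viewer there is one more tool, called after "Emit:" in YAML: its name, and indented under it one key for each argument. apply_moves: Moves the arm, as the interface text tells. Its arguments: {"type":"object","properties":{"moves":{"type":"array"}},"required":["moves"]}

```bash
mkdir -p pics; ls; cat > h.py <<'E'
import numpy as np, cv2
from bench import ctrl
from scipy.spatial.transform import Rotation as R
def cloud(name,d):
    p=ctrl.camera_params(name);K=p["K"]
    v,u=np.mgrid[:384,:512]
    P=np.stack([(u-K[0][2])/K[0][0]*d,(v-K[1][2])/K[1][1]*d,d],-1)
    T=np.array(p["cam_to_world"])
    W=P@T[:3,:3].T+T[:3,3]; W[d==0]=np.nan
    return W
E
python3 - <<'E'
from h import *
o=ctrl.get_obs();print(o["time_s"],o["eef_pos"],o["eef_rot"],o["opening"])
ims=[]
for c in["scene","side"]:
    im,d=ctrl.camera(c);ims.append(im);W=cloud(c,d);np.save(c+".npy",W)
    cv2.imwrite(f"pics/{c}.png",im[...,::-1])
    for t in["vent","bar_top","push_face","slide","tooth","fin"]:
        for r in ctrl.outline_of(c,t)[:1]:
            m=r["region"];print(c,t,round(r["score"],2),np.round(r["position"]),m.sum(),np.round(np.nanmedian(W[m],0),3),np.round(np.nanpercentile(W[m],[2,98],axis=0),3).tolist())
            np.save(f"m_{c}_{t}.npy",m)
cv2.imwrite("pics/both.png",cv2.resize(np.vstack(ims),(800,1200))[...,::-1])
E
```

```text
pics
0.0 [0.16454587 0.55029083 0.20395361] [-3.03453081e-04  1.44865107e-01  9.89450986e-01 -8.69286278e-04] 1.0001470838558522
scene vent 0.86 [272. 226.] 4878 [ 0.55  -0.068  0.015] [[0.447, -0.176, 0.002], [0.682, 0.027, 0.064]]
scene bar_top 0.7 [286. 241.] 417 [ 0.484 -0.073  0.042] [[0.444, -0.102, 0.031], [0.579, 0.001, 0.046]]
scene push_face 0.76 [267. 219.] 1292 [ 0.565 -0.06   0.059] [[0.504, -0.137, 0.016], [0.626, -0.005, 0.08]]
scene slide 0.73 [268. 220.] 1195 [ 0.563 -0.059  0.059] [[0.504, -0.133, 0.016], [0.622, -0.007, 0.08]]
scene tooth 0.75 [286. 239.] 605 [ 0.491 -0.07   0.041] [[0.444, -0.108, 0.013], [0.591, 0.003, 0.059]]
scene fin 0.66 [269. 219.] 1233 [ 0.564 -0.061  0.059] [[0.504, -0.136, 0.016], [0.623, -0.006, 0.08]]
side bar_top 0.45 [215. 204.] 202 [ 0.48  -0.082  0.042] [[0.445, -0.109, 0.034], [0.516, -0.055, 0.046]]
side push_face 0.92 [240. 196.] 1056 [ 0.566 -0.071  0.024] [[0.51, -0.132, 0.013], [0.623, -0.009, 0.077]]
side slide 0.84 [238. 200.] 1062 [ 0.566 -0.071  0.025] [[0.511, -0.134, 0.014], [0.623, -0.009, 0.077]]
side tooth 0.63 [212. 202.] 176 [ 0.478 -0.083  0.042] [[0.446, -0.108, 0.037], [0.513, -0.059, 0.046]]
side fin 0.84 [238. 200.] 1051 [ 0.566 -0.071  0.024] [[0.512, -0.133, 0.014], [0.622, -0.01, 0.077]]
```

View pics/scene.png

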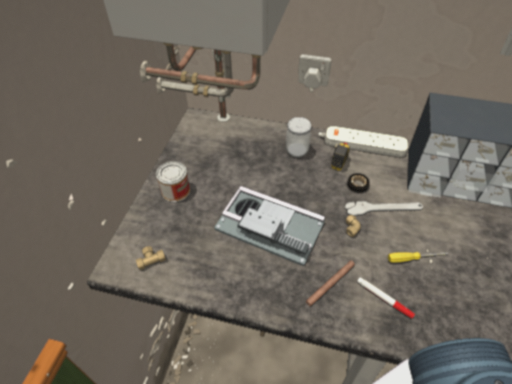

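View pics/side.png

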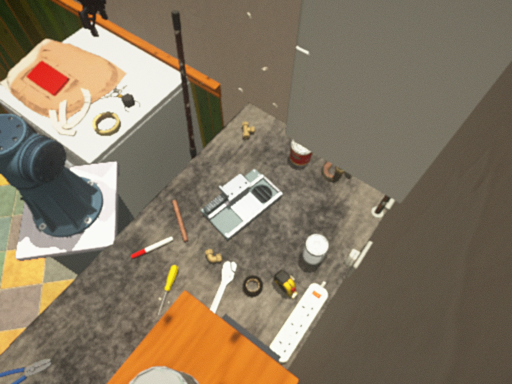

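```bash
cat > fit.py <<'E'
from h import *
from scipy.optimize import minimize
im=cv2.imread("pics/scene.png");cv2.imwrite("pics/crop.png",cv2.resize(im[175:270,205:335],(780,570),interpolation=cv2.INTER_CUBIC))
for c in["scene","side"]:
    W=np.load(c+".npy")
    box=(W[...,0]>.40)&(W[...,0]<.72)&(W[...,1]>-.22)&(W[...,1]<.06)
    for lo,hi,n in[(.007,.03,"plate"),(.038,.046,"bar"),(.056,.064,"bracket"),(.068,.084,"push")]:
        m=box&(W[...,2]>lo)&(W[...,2]<hi)
        P=W[m]; 
        if len(P)<5: print(c,n,len(P));continue
        r=cv2.minAreaRect((P[:,:2]*1000).astype(np.float32))
        print(c,n,len(P),np.round(r[0]),np.round(r[1]),round(r[2],1),np.round(P.mean(0),3))
E
python3 fit.py
```

```text
scene plate 3267 [568. -76.] [240. 143.] 33.4 [ 0.564 -0.083  0.015]
scene bar 417 [525. -60.] [179.  47.] 33.2 [ 0.491 -0.069  0.042]
scene bracket 654 [551. -42.] [93. 57.] 33.3 [ 0.553 -0.038  0.061]
scene push 66 [514. -60.] [ 6. 45.] 33.7 [ 0.512 -0.058  0.078]
side plate 2005 [555. -84.] [308. 246.] 6.2 [ 0.569 -0.094  0.017]
side bar 213 [526. -63.] [179.  47.] 32.5 [ 0.491 -0.078  0.042]
side bracket 364 [550. -42.] [91. 55.] 33.5 [ 0.554 -0.041  0.06 ]
side push 34 [513. -61.] [ 6. 45.] 33.9 [ 0.514 -0.062  0.077]
```

View pics/crop.png

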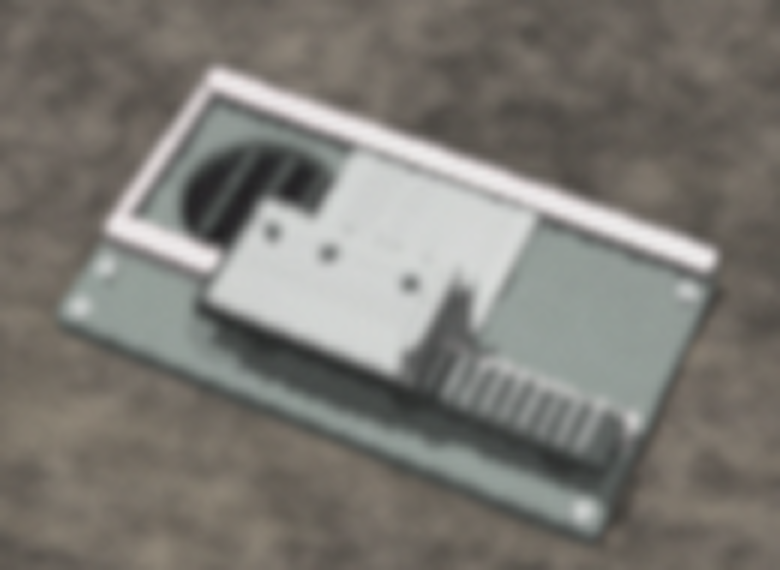

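The crop shows the vent lying with +x to the upper left. The opening is at (250,190), the push plate at (440,330) and the bar behind it at (530,400). The fits agree: vent yaw 33.3°, push face near (0.512,-0.061). I'll approach above it with the jaw shut.

Emit:
apply_moves:
  moves:
    - {"jaw":0,"offset":[-40,-42,0],"rot":[0,0,0]}
    - {"jaw":0,"offset":[-40,-42,0],"rot":[0,0,0]}
    - {"jaw":0,"offset":[-40,-42,0],"rot":[0,0,0]}
    - {"jaw":0,"offset":[-40,-42,0],"rot":[0,0,0]}
    - {"jaw":0,"offset":[-40,-42,0],"rot":[0,0,0]}

```text
time_s: 1.32
eef_pos: [0.2969, 0.2909, 0.2052]
eef_rot: [0.001, 0.145, 0.989, 0.0]
wrist_force: [1.1, 0.4, -0.6]
opening: 0.002
grasp_force: 0.0
```

Emit:
apply_moves:
  moves:
    - {"jaw":0,"offset":[-40,-42,0],"rot":[0,0,0]}
    - {"jaw":0,"offset":[-40,-42,0],"rot":[0,0,0]}
    - {"jaw":0,"offset":[-40,-42,0],"rot":[0,0,0]}
    - {"jaw":0,"offset":[-40,-42,0],"rot":[0,0,0]}
    - {"jaw":0,"offset":[-40,-42,0],"rot":[0,0,0]}

```text
time_s: 1.95
eef_pos: [0.4284, 0.0319, 0.2053]
eef_rot: [0.001, 0.145, 0.989, 0.0]
wrist_force: [1.1, 0.6, 0.1]
opening: 0.0
grasp_force: 0.0
```

Emit:
apply_moves:
  moves:
    - {"jaw":0,"offset":[-43,-43,0],"rot":[0,0,0]}
    - {"jaw":0,"offset":[-43,-43,0],"rot":[0,0,0]}
    - {"jaw":0,"offset":[0,0,0],"rot":[0,0,10]}
    - {"jaw":0,"offset":[0,0,0],"rot":[0,0,10]}
    - {"jaw":0,"offset":[0,0,0],"rot":[0,0,10]}

```text
time_s: 2.58
eef_pos: [0.4854, -0.0735, 0.2048]
eef_rot: [-0.0, 0.399, 0.917, 0.0]
wrist_force: [-0.6, -1.1, 0.3]
opening: 0.002
grasp_force: 0.0
```

Emit:
apply_moves:
  moves:
    - {"jaw":0,"offset":[0,0,0],"rot":[0,0,10]}
    - {"jaw":0,"offset":[0,0,0],"rot":[0,0,10]}
    - {"jaw":0,"offset":[0,0,0],"rot":[0,0,10]}
    - {"jaw":0,"offset":[0,0,0],"rot":[0,0,10]}
    - {"jaw":0,"offset":[0,0,0],"rot":[0,0,10]}

```text
time_s: 3.2
eef_pos: [0.4854, -0.0732, 0.205]
eef_rot: [0.0, 0.749, 0.663, 0.0]
wrist_force: [0.3, -0.1, 0.7]
opening: 0.001
grasp_force: 0.0
```

Emit:
apply_moves:
  moves:
    - {"jaw":0,"offset":[0,0,0],"rot":[0,0,10]}
    - {"jaw":0,"offset":[0,0,0],"rot":[0,0,10]}
    - {"jaw":0,"offset":[0,0,0],"rot":[0,0,10]}
    - {"jaw":0,"offset":[0,0,0],"rot":[0,0,10]}
    - {"jaw":0,"offset":[0,0,0],"rot":[0,0,10]}

```text
time_s: 3.82
eef_pos: [0.4854, -0.0733, 0.205]
eef_rot: [0.0, 0.959, 0.284, 0.0]
wrist_force: [0.1, 0.2, -0.4]
opening: 0.002
grasp_force: 0.0
```

```bash
python3 - <<'E'
from h import *
o=ctrl.get_obs();im,d=ctrl.camera("wrist");cv2.imwrite("pics/w1.png",im[...,::-1])
p=ctrl.camera_params("wrist");K=p["K"];v,u=np.mgrid[:384,:512]
P=np.stack([(u-K[0][2])/K[0][0]*d,(v-K[1][2])/K[1][1]*d,d],-1);M=np.array(p["mount"])
T=P@M[:3,:3].T+M[:3,3];q=np.array(o["eef_rot"]);Rt=R.from_quat(q[[1,2,3,0]])
W=Rt.apply(T.reshape(-1,3)).reshape(T.shape)+o["eef_pos"];W[d==0]=np.nan;np.save("w1.npy",W)
print(np.round(M,3).tolist(),o["eef_pos"])
def vent(W,name,box):
    a=np.radians(33.3);ex=np.array([np.cos(a),np.sin(a)]);ey=np.array([-ex[1],ex[0]])
    e=np.array(o["eef_pos"][:2]);D=(W[...,:2]-e)*1000;return D@ex,D@ey
for c,X in[("wrist",W),("scene",np.load("scene.npy")),("side",np.load("side.npy"))]:
    x,y=vent(X,c,0);z=X[...,2];near=(abs(x)<140)&(abs(y)<150)
    for lo,hi,n in[(.008,.016,"plate"),(.038,.046,"bar"),(.056,.064,"bracket"),(.066,.084,"push")]:
        m=near&(z>lo)&(z<hi)
        if c!="wrist" or 1:
            if m.sum()>5: print(c,n,m.sum(),"x",np.round(np.percentile(x[m],[1,5,50,95,99]),1),"y",np.round(np.percentile(y[m],[1,5,50,95,99]),1),round(float(np.median(z[m])),4))
    m=near&(z>.038)&(z<.046)&(x<5); print(" barbehind y",np.round(np.percentile(y[m],[2,50,98]),1),np.round(np.percentile(x[m],[2,98]),1)) if m.sum() else 0
E
```

```text
[[-0.0, -0.949, -0.315, 0.08], [1.0, -0.0, 0.0, 0.001], [-0.0, -0.315, 0.949, -0.168], [0.0, 0.0, 0.0, 1.0]] [ 0.48538983 -0.07325412  0.20499956]
wrist plate 5366 x [-121.7 -110.9   -9.1  134.2  138.4] y [-121.2 -108.7  -59.4   66.2   97.6] 0.0114
wrist bar 1210 x [-49.6 -45.6  -9.4 125.5 127.7] y [-16.  -14.7  -3.3   8.    9.1] 0.0413
wrist bracket 4075 x [ 31.   35.7  76.7 113.  116.3] y [-37.2 -35.1 -11.   13.8  16. ] 0.0592
wrist push 286 x [27.5 27.6 30.9 33.  33.1] y [-26.8 -24.6  -5.3  14.1  16.2] 0.0788
 barbehind y [-15.9  -3.3   8.4] [-49.5   4.5]
scene plate 1959 x [-137.3 -125.7   -7.2  124.6  137.9] y [-114.  -108.8   -0.9   72.5  101.9] 0.0127
scene bar 417 x [-48.7 -44.8  -0.9 106.8 128.4] y [-28.8 -13.    1.5  11.4  12.1] 0.0422
scene bracket 654 x [ 28.4  40.   75.9 114.  117.4] y [-36.4 -33.6  -7.   16.8  18.2] 0.0605
scene push 72 x [27.7 28.1 29.8 33.8 37.7] y [-25.7 -23.9  -1.5  17.5  17.8] 0.0791
 barbehind y [-14.5  -0.   11.1] [-48.5   4.2]
side plate 869 x [-137.8 -125.3  -14.4  120.5  137. ] y [-118.  -116.   -55.9   64.    98.9] 0.0127
side bar 213 x [-49.1 -45.5  -3.6  87.3 128.6] y [-36.8 -36.   -5.7   8.1  10. ] 0.0421
side bracket 364 x [ 28.7  36.   74.5 113.3 116.3] y [-36.8 -35.6 -10.9  15.4  17.2] 0.0604
side push 36 x [27.4 27.5 29.8 44.6 85.9] y [-33.9 -26.6  -8.9  14.   16.8] 0.078
 barbehind y [-15.5  -4.1   9. ] [-49.1   2.9]
```

View pics/w1.png

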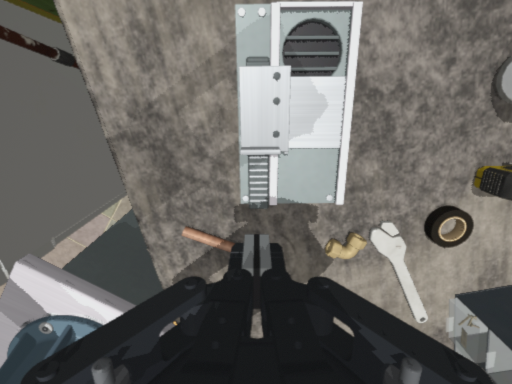

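The wrist view shows the bar behind the push plate at (259,180) and the plate itself at (263,151). The face is 27.5 mm ahead of the TCP, so the slide is at about 10 mm, and the bar's centre is 3 mm to the right. I'll descend, then press.

Emit:
apply_moves:
  moves:
    - {"jaw":0,"offset":[0,3,40],"rot":[0,0,0]}
    - {"jaw":0,"offset":[0,0,40],"rot":[0,0,0]}
    - {"jaw":0,"offset":[0,0,40],"rot":[0,0,0]}
    - {"jaw":0,"offset":[0,0,30],"rot":[0,0,0]}
    - {"jaw":0,"offset":[0,0,5],"rot":[0,0,0]}

```text
time_s: 4.5
eef_pos: [0.4853, -0.075, 0.048]
eef_rot: [-0.001, 0.958, 0.288, -0.002]
wrist_force: [-0.1, 0.1, -0.0]
opening: -0.002
grasp_force: 0.0
```

Emit:
apply_moves:
  moves:
    - {"jaw":0,"offset":[0,0,5],"rot":[0,0,0]}
    - {"jaw":0,"offset":[0,0,5],"rot":[0,0,0]}
    - {"jaw":0,"offset":[0,0,4],"rot":[0,0,0]}
    - {"jaw":0,"offset":[0,0,2],"rot":[0,0,0]}
    - {"jaw":0,"offset":[0,0,0],"rot":[0,0,0]}

```text
time_s: 5.12
eef_pos: [0.487, -0.0757, 0.034]
eef_rot: [0.0, 0.958, 0.287, 0.0]
wrist_force: [0.1, -0.1, -0.8]
opening: 0.001
grasp_force: 0.0
```

```bash
python3 - <<'E'
from h import *
a,_=ctrl.camera("wrist");b,d=ctrl.camera("scene");o=ctrl.get_obs();print(o["eef_pos"],o["wrist_force"],o["torque"])
W=cloud("scene",d)
c=cv2.resize(b[175:270,205:335],(400,292),interpolation=cv2.INTER_CUBIC)
a2=cv2.resize(a[40:290,150:370],(352,400))
k=np.zeros((400,752,3),np.uint8);k[:292,:400]=c;k[:,400:]=a2
cv2.imwrite("pics/p1.png",k[...,::-1])
E
```

```text
[ 0.48714718 -0.07575939  0.03406588] [-0.08685471 -0.44704303  0.33508073] [ 0.03629266 -0.01176384 -0.01976584]
```

View pics/p1.png

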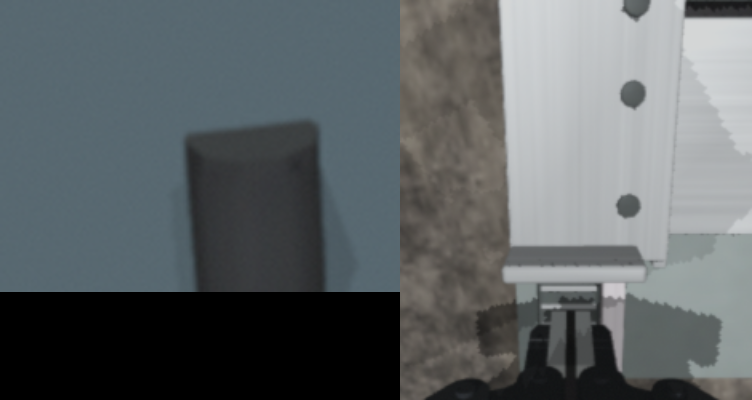

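```bash
cat > bar.py <<'E'
from h import *
def look():
    o=ctrl.get_obs();im,d=ctrl.camera("wrist")
    p=ctrl.camera_params("wrist");K=p["K"];v,u=np.mgrid[:384,:512]
    P=np.stack([(u-K[0][2])/K[0][0]*d,(v-K[1][2])/K[1][1]*d,d],-1);M=np.array(p["mount"])
    T=P@M[:3,:3].T+M[:3,3];q=np.array(o["eef_rot"])
    W=R.from_quat(q[[1,2,3,0]]).apply(T.reshape(-1,3)).reshape(T.shape);z=W[...,2]+o["eef_pos"][2]
    ok=(d>0)
    x,y=T[...,0]*1000,T[...,1]*1000
    return o,im,ok,x,y,z
if __name__=="__main__":
    o,im,ok,x,y,z=look();print(o["time_s"],o["eef_pos"],o["wrist_force"])
    for lo in range(-12,32,3):
        m=ok&(abs(y)<9)&(x>=lo)&(x<lo+3)&(z<.15)
        if m.sum()>3: print(lo,m.sum(),np.round(np.percentile(z[m],[10,50,90])*1000,1))
    m=ok&(abs(y)<20)&(z>.074)&(z<.084)&(x<40)&(x>12);print("plate x",np.round(np.percentile(x[m],[2,50,98]),1))
    m=ok&(abs(y)<40)&(z>.056)&(z<.063)&(x>12);print("bracket front x,y",np.round(np.percentile(x[m],[2,98]),1),np.round(np.percentile(y[m],[2,98]),1),np.median(z[m]))
E
python3 bar.py
```

```text
5.225 [ 0.48714718 -0.07575939  0.03406588] [-0.08685471 -0.44704303  0.33508073]
-12 61 [ 96.9 104.3 112.3]
-9 207 [ 97.3 109.3 114.7]
-6 133 [ 41.8 105.4 108.7]
-3 130 [ 41.   98.  108.1]
0 211 [ 41.2  42.5 107.8]
3 224 [ 40.8  42.3 124.5]
6 513 [ 41.3  86.  126.1]
9 3660 [ 75.2 129.9 147.5]
12 651 [104.2 116.4 145.6]
15 1864 [128.1 138.5 147.7]
18 14 [132.2 140.8 146.3]
27 147 [78.5 79.2 79.9]
30 359 [64.5 78.6 79.7]
plate x [27.9 31.5 33.4]
bracket front x,y [ 33.3 115.6] [-18.6  33.3] 0.05918812865039609
```

```bash
python3 - <<'E'
from bar import *
o,im,ok,x,y,z=look()
p=ctrl.camera_params("wrist");K=np.array(p["K"]);M=np.linalg.inv(np.array(p["mount"]))
for t in [(.011,0,0),(-.011,0,0),(.011,0,-.02),(.011,.0145,0),(.011,-.0145,0)]:
    c=M@np.array([*t,1]);h=K@c[:3];print(t,np.round(h[:2]/h[2]))
for r in range(205,260,3): print(r,[ (f"{x[r,c]:.0f},{z[r,c]*1000:.0f}" if ok[r,c] else "-") for c in range(232,290,6)])
cv2.imwrite("pics/p2.png",cv2.resize(im[180:280,200:320],(720,600),interpolation=cv2.INTER_CUBIC)[...,::-1])
E
```

```text
(0.011, 0, 0) [255. 213.]
(-0.011, 0, 0) [255. 243.]
(0.011, 0, -0.02) [255. 226.]
(0.011, 0.0145, 0) [277. 213.]
(0.011, -0.0145, 0) [233. 213.]
205 ['33,77', '33,78', '33,78', '33,77', '33,78', '33,77', '33,78', '33,77', '33,78', '33,78']
208 ['32,79', '32,78', '32,79', '32,79', '32,79', '32,79', '32,79', '32,79', '32,80', '32,80']
211 ['31,79', '31,79', '31,80', '31,79', '30,79', '31,80', '31,79', '31,80', '31,79', '31,79']
214 ['29,79', '29,80', '29,79', '29,79', '29,80', '29,79', '29,80', '29,80', '29,79', '29,80']
217 ['-2,11', '11,40', '11,41', '11,41', '12,42', '11,41', '11,41', '11,40', '4,25', '4,24']
220 ['-3,13', '9,41', '9,42', '10,42', '10,43', '9,41', '9,41', '9,41', '2,25', '2,24']
223 ['-7,10', '7,41', '7,41', '7,41', '7,42', '7,40', '7,40', '7,40', '-1,24', '-0,25']
226 ['-9,11', '6,43', '5,41', '5,41', '5,42', '5,41', '5,42', '5,41', '-3,25', '-3,25']
229 ['-11,12', '3,41', '3,41', '3,41', '3,42', '3,42', '3,41', '2,40', '-5,25', '-5,25']
232 ['-14,12', '1,42', '1,41', '1,42', '1,42', '1,41', '1,42', '-0,40', '-8,24', '-7,26']
235 ['-17,11', '-2,40', '-1,42', '11,65', '10,64', '10,65', '10,64', '-3,39', '-10,25', '-10,25']
238 ['-19,11', '-4,41', '-4,41', '11,69', '11,69', '11,68', '11,69', '-4,40', '-13,23', '-12,25']
241 ['-22,11', '-7,40', '-6,42', '11,72', '11,73', '10,72', '10,71', '-7,39', '-15,24', '-15,24']
244 ['-24,12', '7,68', '10,75', '10,74', '11,75', '11,76', '11,76', '7,68', '-18,23', '-17,25']
247 ['7,72', '6,71', '10,77', '11,78', '10,78', '10,77', '10,78', '6,70', '7,71', '-20,23']
250 ['7,74', '7,75', '10,81', '11,81', '11,83', '11,82', '10,81', '7,74', '6,74', '-22,24']
253 ['7,77', '6,77', '11,85', '10,84', '11,85', '10,83', '11,84', '7,77', '6,77', '-25,25']
256 ['6,80', '7,81', '11,88', '11,87', '11,87', '11,87', '11,88', '7,81', '7,81', '-27,25']
259 ['7,84', '7,83', '11,90', '11,90', '11,90', '11,90', '11,90', '7,83', '7,83', '-30,24']
```

View pics/p2.png

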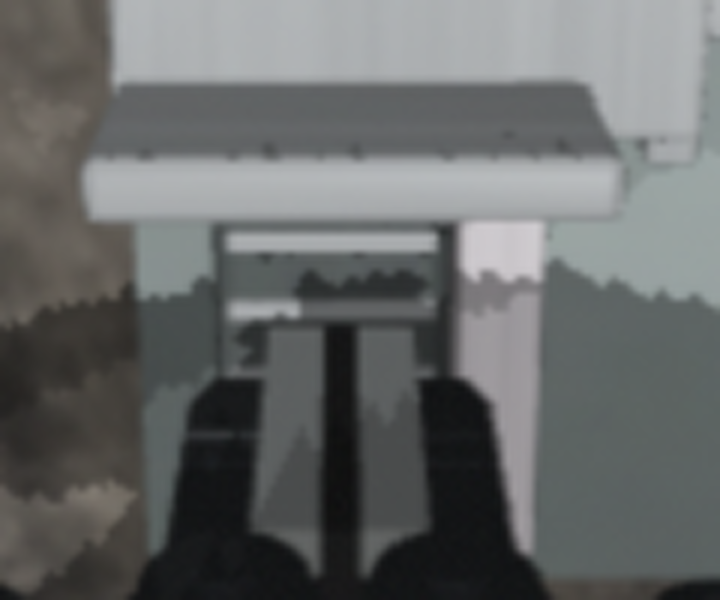

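The wrist depth shows the visible finger tips (rows 234–243) still about 21 mm above the bar, whose top reads 41–42 mm. That fits the zero force, so I'll lower in small steps and feel for contact.

Emit:
apply_moves:
  moves:
    - {"jaw":0,"offset":[0,0,3],"rot":[0,0,0]}
    - {"jaw":0,"offset":[0,0,3],"rot":[0,0,0]}
    - {"jaw":0,"offset":[0,0,3],"rot":[0,0,0]}
    - {"jaw":0,"offset":[0,0,0],"rot":[0,0,0]}
    - {"jaw":0,"offset":[0,0,0],"rot":[0,0,0]}

```text
time_s: 5.95
eef_pos: [0.487, -0.0758, 0.0249]
eef_rot: [0.0, 0.958, 0.287, -0.0]
wrist_force: [0.5, -0.1, 0.2]
opening: 0.001
grasp_force: 0.0
```

```bash
cat > tip.py <<'E'
from bar import *
o,im,ok,x,y,z=look();print(o["time_s"],o["eef_pos"],o["wrist_force"],ctrl.pinch_z)
m=ok&(abs(y)<12)&(x<13)&(x>8.5)&(z>.044);print("tip z",np.round(np.percentile(z[m],[0.5,2,5])*1000,1))
m=ok&(x>13)&(x<70)&(z>.084);print("body lowest z at x>13",np.round(np.percentile(z[m],[0.5,2])*1000,1))
m=ok&(abs(y)<7)&(x<22)&(z>.02)&(z<.047);print("bar z",m.sum(),np.round(np.median(z[m])*1000,1))
m=ok&(abs(y)<20)&(z>.076)&(z<.084)&(x<40)&(x>12.5);print("plate x",np.round(np.percentile(x[m],[2,50,98]),1))
m=ok&(abs(y)<40)&(z>.056)&(z<.063)&(x>20);print("bracket x",np.round(np.percentile(x[m],[2,98]),1))
E
python3 tip.py
```

```text
5.95 [ 0.48704417 -0.07575524  0.02487949] [ 0.53278006 -0.1438942   0.24996731] 0.0187
tip z [55.1 58.7 64.7]
body lowest z at x>13 [ 95.2 101.5]
bar z 216 41.5
plate x [27.8 31.2 33.6]
bracket x [ 33.4 115.8]
```

Emit:
apply_moves:
  moves:
    - {"jaw":0,"offset":[0,0,0],"rot":[0,5,0]}
    - {"jaw":0,"offset":[0,0,0],"rot":[0,5,0]}
    - {"jaw":0,"offset":[-1,0,5],"rot":[0,0,0]}
    - {"jaw":0,"offset":[-0.5,0,3],"rot":[0,0,0]}
    - {"jaw":0,"offset":[0,0,0],"rot":[0,0,0]}

```text
time_s: 6.62
eef_pos: [0.4872, -0.0758, 0.0167]
eef_rot: [-0.025, 0.954, 0.286, 0.083]
wrist_force: [-2.9, -1.2, 3.8]
opening: 0.001
grasp_force: 1.7
```

```bash
python3 tip.py
```

```text
6.625 [ 0.48722135 -0.07582974  0.01672887] [-2.87959001 -1.16426895  3.83542633] 0.0187
tip z [48.5 51.9 57.9]
body lowest z at x>13 [88.6 95.5]
bar z 675 40.9
plate x [37.6 38.8 39.9]
bracket x [ 40.4 120.8]
```

Emit:
apply_moves:
  moves:
    - {"jaw":0,"offset":[-0.5,0,3],"rot":[0,0,0]}
    - {"jaw":0,"offset":[-0.5,0,3],"rot":[0,0,0]}
    - {"jaw":0,"offset":[-0.3,0,2],"rot":[0,0,0]}
    - {"jaw":0,"offset":[0,0,0],"rot":[0,0,0]}
    - {"jaw":0,"offset":[0,0,0],"rot":[0,0,0]}

```text
time_s: 7.3
eef_pos: [0.4875, -0.0758, 0.0089]
eef_rot: [-0.025, 0.954, 0.286, 0.084]
wrist_force: [-2.4, -0.1, 5.3]
opening: 0.001
grasp_force: 2.9
```

```bash
cat > v.py <<'E'
from h import *
o=ctrl.get_obs();im,d=ctrl.camera("wrist")
p=ctrl.camera_params("wrist");K=p["K"];v,u=np.mgrid[:384,:512]
P=np.stack([(u-K[0][2])/K[0][0]*d,(v-K[1][2])/K[1][1]*d,d],-1);M=np.array(p["mount"])
T=P@M[:3,:3].T+M[:3,3];q=np.array(o["eef_rot"])
W=R.from_quat(q[[1,2,3,0]]).apply(T.reshape(-1,3)).reshape(T.shape)+o["eef_pos"]
a=np.radians(33.3);E=np.array([[np.cos(a),-np.sin(a)],[np.sin(a),np.cos(a)]])
V=lambda w:(np.asarray(w)[...,:2]-[.48539,-.07325])@E*1000+[-67.5,68]
Q=V(W);x,y,z=Q[...,0],Q[...,1],W[...,2]*1000;ok=d>0
print("t",round(o["time_s"],2),"tcp vent",np.round(V(o["eef_pos"]),1),np.round(o["eef_pos"][2]*1000,1),"F vent",np.round(np.array(o["wrist_force"][:2])@E,1),round(float(o["wrist_force"][2]),1))
t=V(o["eef_pos"])
m=ok&(z>75)&(z<83)&(y>43)&(y<87)&(x>t[0]+14);print("plate top x",m.sum(),np.round(np.percentile(x[m],[1,5,50,95]),1))
m=ok&(z>57)&(z<63)&(y>45)&(y<85)&(x>t[0]+14);print("bracket front x",np.round(np.percentile(x[m],[95,99]),1))
m=ok&(z>25)&(z<48)&(y>54)&(y<76)&(x<t[0]+20);print("bar z",m.sum(),np.round(np.percentile(z[m],[10,50,90]),1) if m.any() else "")
m=ok&(z>25)&(z<48)&(y>54)&(y<76)&(x>45);print("front bar/tooth z",m.sum(),np.round(np.percentile(z[m],[10,50,90]),1) if m.any() else "")
cv2.imwrite("pics/last.png",im[...,::-1])
E
python3 v.py
```

```text
t 7.3 tcp vent [-67.1  64.7] 8.9 F vent [-2.   1.2] 5.3
plate top x 1572 [-40.  -39.8 -36.8 -34.2]
bracket front x [44.6 47.5]
bar z 1347 [32.4 33.4 44.1]
front bar/tooth z 0
```

The bar is pressed about 8.5 mm (z 33.4) with 5 N, and the push face is still at -40. Next I push forward.

Emit:
apply_moves:
  moves:
    - {"jaw":0,"offset":[7.9,0,1.4],"rot":[0,0,0]}
    - {"jaw":0,"offset":[7.9,0,1.4],"rot":[0,0,0]}
    - {"jaw":0,"offset":[7.9,0,1.4],"rot":[0,0,0]}
    - {"jaw":0,"offset":[7.9,0,1.4],"rot":[0,0,0]}
    - {"jaw":0,"offset":[7.9,0,1.4],"rot":[0,0,0]}

```text
time_s: 7.98
eef_pos: [0.5202, -0.0539, 0.0085]
eef_rot: [-0.025, 0.954, 0.286, 0.083]
wrist_force: [-5.1, -4.1, 6.6]
opening: 0.001
grasp_force: 4.0
```

```bash
python3 v.py
```

```text
t 7.97 tcp vent [-27.8  65. ] 8.5 F vent [-6.5 -0.6] 6.6Traceback (most recent call last):
  File "v.py", line 12, in <module>
    m=ok&(z>75)&(z<83)&(y>43)&(y<87)&(x>t[0]+14);print("plate top x",m.sum(),np.round(np.percentile(x[m],[1,5,50,95]),1))
                                                                                      ~~~~~~~~~~~~~^^^^^^^^^^^^^^^^^^
    return _quantile_unchecked(
        a, q, axis, out, overwrite_input, method, keepdims, weights)
    return _ureduce(a,
                    func=_quantile_ureduce_func,
    ...<5 lines>...
                    overwrite_input=overwrite_input,
                    method=method)
    r = func(a, **kwargs)
    result = _quantile(arr,
                       quantiles=q,
    ...<2 lines>...
                       out=out,
                       weights=wgt)
    slices_having_nans = np.isnan(arr[-1, ...])
                                  ~~~^^^^^^^^^
IndexError: index -1 is out of bounds for axis 0 with size 0
```

```bash
sed -i 's/m=ok&(z>75)&(z<83)&(y>43)&(y<87)&(x>t\[0\]+14)/m=ok\&(z>77)\&(z<81.5)\&(y>43)\&(y<87)\&(abs(y-65)>15)\&(x>t[0]-10)/' v.py; python3 v.py
```

```text
t 8.03 tcp vent [-27.  65.] 8.6 F vent [-3.9  1.1] 5.9
plate top x 554 [-33.5 -33.1 -21.7 -18.2]
bracket front x [62.1 64.9]
bar z 274 [32.1 33.  33.9]
front bar/tooth z 0
```

View pics/last.png

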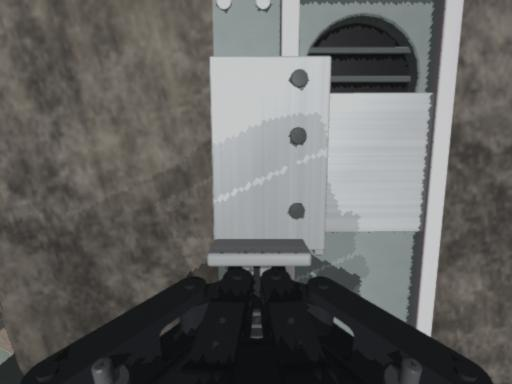

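The picture shows the fingers against the push plate (260,258). The slide has moved about 17 mm and the bar is still down (z 33). I'll keep pushing.

Emit:
apply_moves:
  moves:
    - {"jaw":0,"offset":[7.9,0,1.4],"rot":[0,0,0]}
    - {"jaw":0,"offset":[7.9,0,1.4],"rot":[0,0,0]}
    - {"jaw":0,"offset":[7.9,0,1.4],"rot":[0,0,0]}
    - {"jaw":0,"offset":[7.9,0,1.4],"rot":[0,0,0]}
    - {"jaw":0,"offset":[7.9,0,1.4],"rot":[0,0,0]}

```text
time_s: 8.7
eef_pos: [0.5535, -0.0319, 0.0083]
eef_rot: [-0.025, 0.954, 0.286, 0.083]
wrist_force: [-5.4, -3.7, 8.1]
opening: -0.0
grasp_force: 4.0
```

```bash
python3 v.py
```

```text
t 8.7 tcp vent [12.1 65.2] 8.3 F vent [-6.5 -0.2] 8.1
plate top x 567 [ 5.6  6.  17.2 20.8]
bracket front x [101.  103.7]
bar z 276 [31.9 32.7 33.5]
front bar/tooth z 0
```

Emit:
apply_moves:
  moves:
    - {"jaw":0,"offset":[3.9,0,0.7],"rot":[0,0,0]}
    - {"jaw":0,"offset":[3.9,0,0.7],"rot":[0,0,0]}
    - {"jaw":0,"offset":[3,0,0.5],"rot":[0,0,0]}
    - {"jaw":0,"offset":[2,0,0.3],"rot":[0,0,0]}
    - {"jaw":0,"offset":[0,0,0],"rot":[0,0,0]}

```text
time_s: 9.38
eef_pos: [0.5644, -0.0246, 0.0084]
eef_rot: [-0.025, 0.954, 0.286, 0.083]
wrist_force: [-4.4, -3.6, 6.4]
opening: 0.001
grasp_force: 3.6
```

```bash
python3 v.py
```

```text
t 9.38 tcp vent [25.2 65.3] 8.4 F vent [-5.7 -0.6] 6.4
plate top x 567 [18.6 19.1 30.2 33.8]
bracket front x [114.3 117.1]
bar z 275 [31.8 32.6 33.5]
front bar/tooth z 0
```

Emit:
apply_moves:
  moves:
    - {"jaw":0,"offset":[1,0,0.2],"rot":[0,0,0]}
    - {"jaw":0,"offset":[1,0,0.2],"rot":[0,0,0]}
    - {"jaw":0,"offset":[0.5,0,0.1],"rot":[0,0,0]}
    - {"jaw":0,"offset":[0,0,0],"rot":[0,0,0]}
    - {"jaw":0,"offset":[0,0,0],"rot":[0,0,0]}

```text
time_s: 10.05
eef_pos: [0.5655, -0.0238, 0.0082]
eef_rot: [-0.025, 0.954, 0.286, 0.082]
wrist_force: [-9.8, -6.3, 10.8]
opening: 0.003
grasp_force: 6.3
```

```bash
python3 v.py
```

```text
t 10.05 tcp vent [26.6 65.3] 8.2 F vent [-11.7   0.1] 10.8
plate top x 580 [20.3 20.7 31.5 35.2]
bracket front x [115.3 118. ]
bar z 274 [31.9 32.6 33.5]
front bar/tooth z 0
```

The push force rose to 12 N and the slide stopped moving, so it is home. I'll press 1 mm more, hold, ease back, then lift.

Emit:
apply_moves:
  moves:
    - {"jaw":0,"offset":[1,0,0.2],"rot":[0,0,0]}
    - {"jaw":0,"offset":[0,0,0],"rot":[0,0,0]}
    - {"jaw":0,"offset":[0,0,0],"rot":[0,0,0]}
    - {"jaw":0,"offset":[0,0,0],"rot":[0,0,0]}
    - {"jaw":0,"offset":[0,0,0],"rot":[0,0,0]}

```text
time_s: 10.72
eef_pos: [0.5656, -0.0237, 0.0081]
eef_rot: [-0.025, 0.954, 0.286, 0.081]
wrist_force: [-14.5, -9.1, 12.2]
opening: 0.001
grasp_force: 8.7
```

Emit:
apply_moves:
  moves:
    - {"jaw":0,"offset":[0,0,0],"rot":[0,0,0]}
    - {"jaw":0,"offset":[-3,0,-0.5],"rot":[0,0,0]}
    - {"jaw":0,"offset":[-3,0,-0.5],"rot":[0,0,0]}
    - {"jaw":0,"offset":[0,0,0],"rot":[0,0,0]}
    - {"jaw":0,"offset":[0.5,0,-4],"rot":[0,0,0]}

```text
time_s: 11.35
eef_pos: [0.5641, -0.0257, 0.0133]
eef_rot: [-0.025, 0.954, 0.286, 0.085]
wrist_force: [2.6, 2.0, 5.0]
opening: -0.001
grasp_force: 2.2
```

Emit:
apply_moves:
  moves:
    - {"jaw":0,"offset":[0,0,-6],"rot":[0,0,0]}
    - {"jaw":0,"offset":[0,0,-10],"rot":[0,0,0]}
    - {"jaw":0,"offset":[0,0,-25],"rot":[0,0,0]}
    - {"jaw":0,"offset":[0,0,-40],"rot":[0,0,0]}
    - {"jaw":0,"offset":[0,0,-40],"rot":[0,0,0]}

```text
time_s: 11.98
eef_pos: [0.5436, -0.0375, 0.1322]
eef_rot: [-0.026, 0.954, 0.286, 0.082]
wrist_force: [0.1, 0.8, 1.1]
opening: 0.001
grasp_force: 0.0
```

Emit:
apply_moves:
  moves:
    - {"jaw":0,"offset":[0,0,-40],"rot":[0,0,0]}
    - {"jaw":0,"offset":[0,0,0],"rot":[0,0,0]}
    - {"jaw":0,"offset":[0,0,0],"rot":[0,0,0]}
    - {"jaw":0,"offset":[0,0,0],"rot":[0,0,0]}
    - {"jaw":0,"offset":[0,0,0],"rot":[0,0,0]}

```text
time_s: 12.6
eef_pos: [0.5385, -0.041, 0.1697]
eef_rot: [-0.026, 0.954, 0.286, 0.082]
wrist_force: [-0.3, 0.3, 0.5]
opening: 0.002
grasp_force: 0.0
```

```bash
python3 v.py; python3 - <<'E'
from h import *
im=cv2.imread("pics/last.png")
a,d=ctrl.camera("side");s=cv2.resize(a[150:260,180:310,::-1],(390,330))
k=np.zeros((714,512,3),np.uint8);k[:384]=im;k[384:,:390]=s;cv2.imwrite("pics/end.png",k[:,:][:714]);cv2.imwrite("pics/end.png",cv2.resize(k,(430,600)))
W=cloud("side",d)
E=np.array([[np.cos(.5812),-np.sin(.5812)],[np.sin(.5812),np.cos(.5812)]])
Q=(W[...,:2]-[.48539,-.07325])@E*1000+[-67.5,68];z=W[...,2]*1000
m=(abs(Q[...,1]-65)<11)&(Q[...,0]>-115)&(Q[...,0]<20)&(z>25)&(z<50);print("side bar z",m.sum(),np.median(z[m]))
E
```

```text
t 12.6 tcp vent [-5.4 65.8] 169.7 F vent [-0.1  0.4] 0.5
plate top x 67 [28.8 29.8 31.8 34.7]
bracket front x [114.5 118. ]
bar z 1026 [40.4 41.3 42.3]
front bar/tooth z 0 
side bar z 262 42.42059257011965
```

View pics/end.png

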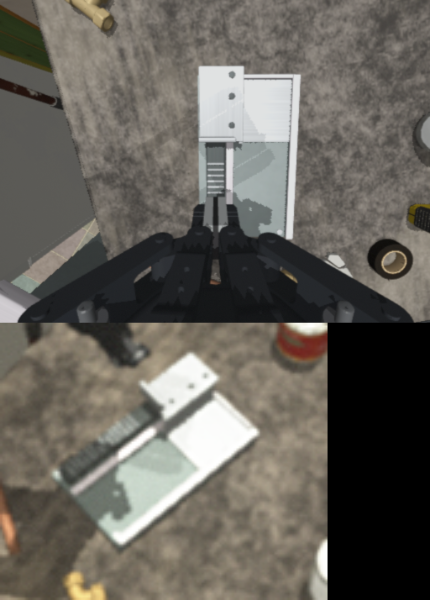

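The slide is home, with its face at about +30 and the opening covered. The bar is back up at 42 mm and the robot is clear, so I'm handing in.

```bash
python3 -c "
from bench import ctrl
print(ctrl.hand_in())"
```

```text
the job is handed in; nothing more can be done
None
```

The vent is closed: with the bar held down I pushed the slide home, held it for about a second, and let the bar spring back up to its full 42 mm; the job is handed in at about 12.6 s, but no verdict came back.

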